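# Put the handheld terminal on charge

### The arm

A 6-joint arm with a two-finger parallel gripper is mounted at the origin on the work surface. World frame = base frame: x ahead of the robot, y to its left, z up, the work surface at z = 0. Lengths are in m, angles in rad, forces in N, time in s.
With the tool pointing down it reaches from about 0.275 to 1 m from the base axis. Payload 8.4 kg.
Tool frame: the origin (TCP) lies midway between the tips of the shut fingers; the grasp point (between the pads) lies 19 mm behind it; z points along the fingers, y is the line along which they close (so a half turn about z gives the same grasp; the last joint's range is limited). The gripper opens to 85 mm and grips with 20 to 120 N. Pads are 22 mm wide; open, the fingers measure 114 mm over their backs; the gripper's body (76 mm by 85 mm) begins 54 mm behind the grasp point. The pads swing forward as they close: fully open they stand 13 mm farther back than shut.
Start: joints at [1.305, 0.353, 1.633, -0, 1.155, -0.002], TCP at [0.163, 0.603, 0.231] pointing down, gripper open.
Joint ranges: [-2.63, 2.63], [-0.92, 2.1], [0.06, 2.66], [-1.3, 4.44], [0, 2.69], [-3.02, 3.02]. Speed limits (rad/s): [2.22, 2.22, 2.79, 3.14, 3.14, 3.14].

### API

Orientations are given as a unit quaternion [x, y, z, w].
In Python, from workcell import bot, claw, kinematics, optics, ticket, spotter gives the robot as it stands. Calls block until the motion is done:
- bot.reach(position, orientation): joint-space move of the TCP to a pose.
- bot.servo_line(position, ori=None, velocity=0.15): straight line of the TCP; ori=None keeps the orientation; velocity is the mean speed in m/s.
- bot.goto_joints(angles): joint-space move.
- claw.move_gripper(opening, strength=None): finger opening in m; strength is the grip in N (None keeps the last); returns when the fingers have stopped.
- bot.dwell(seconds).
- kinematics.solve_ik(position, orientation): joint angles nearest the present ones, or None.
- optics.read_camera(name): name is "scene" or "top" or "wrist"; returns a dict with "frame" (384x512x3 uint8, red, green, blue), "intrinsics" (3x3 intrinsics, pixels), "view" (4x4, takes a point from world to camera coordinates). Camera axes: x right, y down, z forward; pixel columns grow to the right and rows downward; lengths in m; the calibration is good to about 2 mm. The wrist camera is an equidistant fisheye: a pixel r from the principal point sees the ray r / f radians off the axis. A picture is of the moment at which its call begins. There is no depth.
A pose or a line that the arm cannot do raises bot.IKError and nothing moves.
- ticket.hand_in(): hands the job in; it is judged then, once.
Trained networks look in a picture, given as the dict that the camera call returned (one of the last four; its "shot" number tells which), for a name from the list of things; names that differ only in an ending like _2 or _b are one class to them, and where a whole thing is asked for, a point or a joint stands for the part that bears it (a point fixed in the world has none). Each returns a list of dicts, best first, with "score" (0 to 1); they miss things now and then, are a little off and sometimes report something else, mostly with a low value. They report only what shows in the picture. A call takes as long as a camera call.
- spotter.silhouettes(picture, thing): "mask" (384x512 bool, what is visible of it) and "uv" ([column, row] in pixels, amid what is visible of it).
Readings, each from a call of its own:
- bot.read_time_s(): time.
- bot.read_joint_pos(): joint angles.
- bot.read_joint_vel(): joint speeds.
- bot.read_joint_efforts(): joint torques, N m.
- bot.read_position(): TCP position.
- bot.read_orientation(): TCP orientation.
- bot.read_wrist_force(): force on the tool from outside, world axes, zero at the start.
- bot.read_ft_torque(): the same for the moment, N m.
- bot.read_gripper_width(): finger opening in m.
- bot.read_grip_force(): force on a finger pad.
Only numpy, scipy, OpenCV 4.12 (cv2) and the standard library are available. Lean on these libraries where they do the work, as an engineer would, in place of code of your own. Each camera call takes 0.05 s, during which the arm holds its last target. There are 200 camera calls.

### The job

The handheld terminal has been left lying face down on the packing bench. Put it on charge in the empty dock: foot end down, screen facing out towards you (the robot's side) with its back on the backrest, pressed fully home on the dock's stiff connector, then let go. Do not drop it or let it topple, and leave the other terminal and the other things on the bench where they are.

Things in the scene. Friction and masses are not known exactly. Their poses are not given: they have to be found in the camera images.
- terminal: Grey stick-shaped handheld terminal, 164 mm long, 30 thick, about 0.23 kg, starts face down, head roughly to the robot's left. Origin: middle of the screen face. x runs along it to the head end (scanner window), y across, z out of the flat back (back at z = 30 mm). Foot half (98 mm, keypad) 52 mm wide; head (66 mm, screen) 62 wide. It can stand on its flat foot end but topples easily.
- terminal_foot (a point): Centre of the terminal's flat foot end with the charging contacts: 82 mm from the origin towards -x, at half thickness. Same axes as the terminal.
- terminal_head (a point): Point inside the terminal's head at half thickness: 50 mm from the origin towards +x, 132 mm from the foot end; 62 mm wide here. Same axes as the terminal.
- dock: The empty charging dock, black, fixed to the bench, on the left or the right: foot plate 128 mm deep (x), 90 mm wide (y). Origin on the bench under it (plate from x = -54 to 74 mm), z up, its open front faces -x, towards the robot, up to 0.3 rad askew. Topmost point (backrest) 112 mm above the bench.
- dock_cradle: The dock's pocket, leaning back 30 degrees. Origin: centre of its floor, 32 mm above the bench. z points up along the pocket (terminal slides in along -z), x to the backrest, y across. Home: terminal_foot at this origin (give or take the play), terminal x along this z, terminal z (back) along this x. Backrest 44 mm wide, 105 mm up along z; outside 72 mm wide, 81 over the flare.
- dock_mouth (a point): Centre of the pocket's mouth, 34 mm up the pocket from dock_cradle, same axes. The pocket is 33.5 mm (x) by 56 mm (y) inside, its front lip 30 mm high, side cheeks 34 mm; above these a short flared lead-in at front and sides, to 46 mm up the pocket.
- dock_contact (a joint): The pocket's floating connector, 16 x 26 mm, in the middle of the floor: 0 as it starts, standing 6 mm above the floor; 0.006 m when pressed down level with the floor, so that the terminal's foot sits on the floor. It is stiff: it gives only under about 12 N (more than the terminal's weight) and stays where it is pushed.
- dock2: A second dock of the same kind, occupied by the spare terminal; on the other side of the bench. Axes as for dock.
- spare: The other terminal, same shape and axes, already home in dock2; leave it there.
- tray: Stack of three black formed trays full of stamped plates, 180 x 80 x 64 mm, at the back of the bench; to be left alone. Origin under its middle.
- tape_roll: Roll of blue tape lying flat, 84 mm across, 24 mm high; to be left alone. Origin under its middle.
- tweezers: Steel tweezers lying flat, 140 mm long, 8 mm high; to be left alone. Origin under the middle, x along them.
- marker: Marker pen lying flat, 130 mm long, 12 mm thick; to be left alone. Origin under the middle, x along it.
- cot_jar: White-lidded jar, 68 mm across, 75 mm high; to be left alone. Origin under its middle.
- gauge_block: Steel block, 30 x 60 x 18 mm; to be left alone. Origin under its middle.

How it is judged:
At the end, for the whole second after the job is handed in: The terminal is at rest, released, home in the empty dock, head up and back to the backrest: foot centre no more than 2.5 mm above the pocket floor, within 5 mm of the pocket's centre across it, its length within 0.07 rad of the pocket's direction (z of terminal_foot in the frame of dock_cradle between -0.004 and 0.0025 m and x of terminal_foot in the frame of dock_cradle between -0.005 and 0.005 m and y of terminal_foot in the frame of dock_cradle between -0.005 and 0.005 m and angle between the x axis of terminal and the z axis of dock_cradle, either way round below 0.07 rad and angle between terminal's own x axis and vertical below 0.7 rad and angle between terminal's own z axis and vertical above 1.9 rad and linear speed of terminal below 0.02 m/s); the robot touches nothing.
It fails at once if the terminal is dropped or topples: it moves faster than 0.5 m/s while no finger touches it (linear speed of terminal above 0.5 m/s and not (contact force between the fingers and terminal above 0.05 N)).
It fails at once if the spare terminal is moved by more than 10 mm (distance of spare from where it was at the start of the episode above 0.01 m).
It fails at once if another thing on the bench is moved by more than 30 mm (distance of any of tray, tape_roll, tweezers, marker, cot_jar, gauge_block from where it was at the start of the episode above 0.03 m).
It also fails if it takes over 72 s, if anything falls off the work surface, if the arm or the gripper's body presses on something with over 40 N, if the wrist force passes 120 N, or if a joint passes its speed limit or range.

## Working session

There is one attempt and no reset: what is moved stays moved. The work goes in short steps, each a Python script; the robot and the scene stay as the last script left them, time stands still between calls to the robot, and variables do not carry over. Pictures are saved under pics/ and viewed, at most 10 in all, crops included, and the job is handed in when it is done.

```bash
mkdir -p pics; ls; python3 - <<'E'
from workcell import bot, claw, kinematics, optics, ticket, spotter
import cv2,numpy as np,pickle
out={}
ims=[]
for n in("scene","top"):
    p=optics.read_camera(n); out[n]=p; ims.append(p["frame"])
    print(n,p["intrinsics"].tolist(),np.round(p["view"],4).tolist())
    for t in("terminal","dock","tape_roll","cot_jar"):
        for d in spotter.silhouettes(p,t): print(t,round(d["score"],2),d["uv"],d["mask"].sum()); out.setdefault((n,t),[]).append(d)
pickle.dump(out,open("o.pkl","wb"))
for n in("scene","top"): cv2.imwrite(f"pics/{n}.png",cv2.resize(out[n]["frame"][...,::-1],(800,600)))
print(bot.read_time_s(),bot.read_orientation())
E
```

```text
pics
workcell.py
scene [[367.75045415442486, 0.0, 260.00726137575634], [0.0, 367.75045415442486, 185.3226349396593], [0.0, 0.0, 1.0]] [[0.7834, 0.6215, -0.01, -0.4748], [0.5148, -0.6577, -0.5499, -0.2327], [-0.3483, 0.4256, -0.8352, 1.2658], [0.0, 0.0, 0.0, 1.0]]
terminal 0.93 [253.0, 207.6] 1148
dock 0.67 [162.0, 280.5] 1260
dock 0.56 [306.4, 124.6] 1151
tape_roll 0.91 [299.9, 209.2] 519
cot_jar 0.94 [170.3, 346.2] 946
cot_jar 0.68 [252.9, 205.6] 1078
cot_jar 0.26 [305.9, 122.6] 1103
top [[448.9672260768164, 0.0, 260.41690269423896], [0.0, 448.9672260768164, 184.34449360241587], [0.0, 0.0, 1.0]] [[-0.0063, -0.9999, 0.0147, 0.016], [-0.994, 0.0047, -0.1096, 0.6047], [0.1095, -0.0153, -0.9939, 1.2062], [0.0, 0.0, 0.0, 1.0]]
terminal 0.68 [261.5, 193.0] 1254
dock 0.82 [137.9, 215.4] 1646
dock 0.79 [370.0, 224.9] 973
dock 0.46 [411.5, 161.8] 689
tape_roll 0.86 [239.3, 163.0] 349
cot_jar 0.9 [410.8, 164.2] 626
0.5 [ 1.31523590e-01  9.91313041e-01 -2.63074337e-05 -9.44019238e-06]
```

View pics/scene.png

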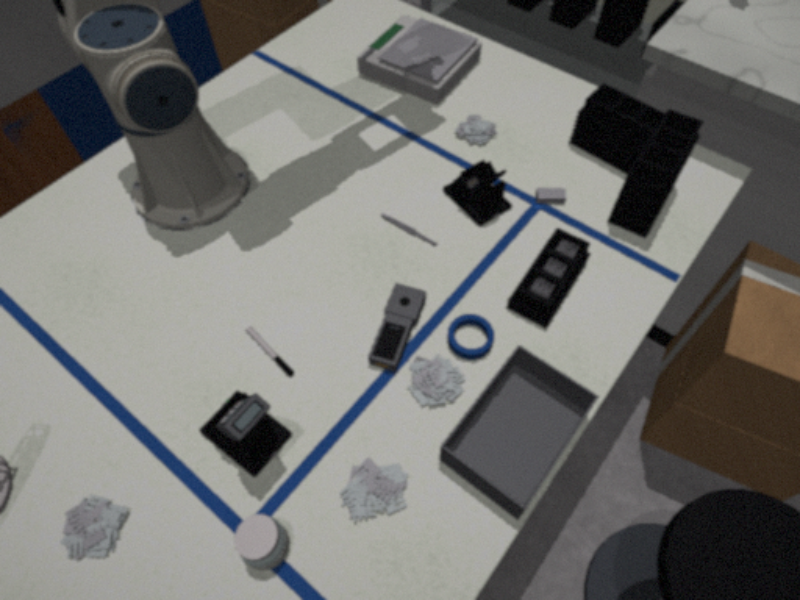

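View pics/top.png

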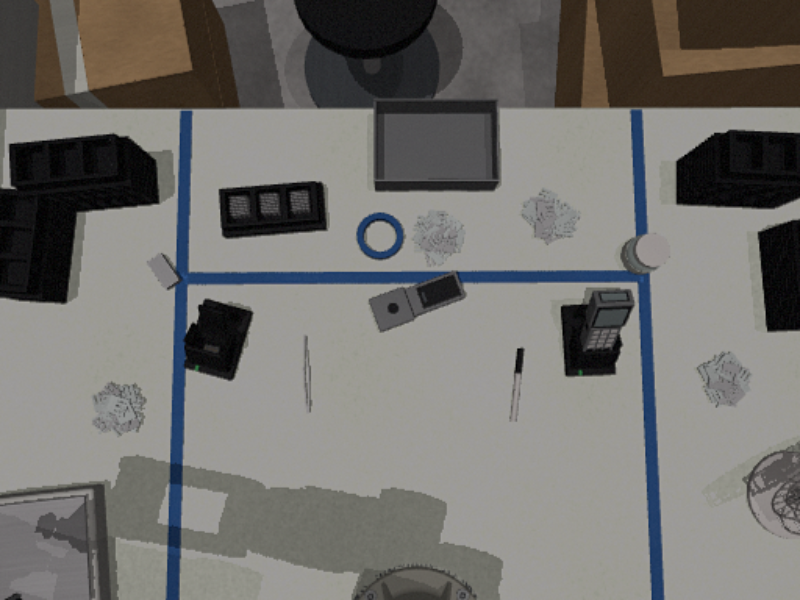

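The top view (800×600) shows the terminal face down at about (417,300), head left. The empty dock is on the left at (218,340), and the spare is in the right dock at (600,330). The bench between the tweezers and the marker is free. Next I'll get coarse positions and close wrist views.

```bash
cat > h.py <<'E'
from workcell import bot, claw, kinematics, optics, ticket, spotter
import cv2,numpy as np,pickle
from scipy.optimize import least_squares, minimize
from scipy.spatial.transform import Rotation as R
def ray(p,uv,fish=False):
    K=p["intrinsics"];V=p["view"];a=(np.array(uv,float)-K[:2,2])/[K[0,0],K[1,1]]
    if fish:
        r=np.linalg.norm(a);d=np.r_[a/max(r,1e-9)*np.sin(r),np.cos(r)]
    else: d=np.r_[a,1]
    return -V[:3,:3].T@V[:3,3],V[:3,:3].T@d
def onplane(p,uv,z,fish=False):
    c,d=ray(p,uv,fish);return c+d*(z-c[2])/d[2]
def proj(p,X,fish=False):
    K=p["intrinsics"];V=p["view"];c=np.atleast_2d(X)@V[:3,:3].T+V[:3,3]
    if fish:
        rh=np.linalg.norm(c[:,:2],axis=1);a=c[:,:2]/np.maximum(rh,1e-9)[:,None]*np.arctan2(rh,c[:,2])[:,None]
    else: a=c[:,:2]/c[:,2:]
    return a*[K[0,0],K[1,1]]+K[:2,2]
def box(x,y,z): return np.array([[a,b,c] for a in x for b in y for c in z])/1000.
TERM=[box((-82,16),(-26,26),(0,30)),box((16,82),(-31,31),(0,30))]
def quat(ycol,zcol):   # tool y (closing), tool z
    y=np.array(ycol,float);z=np.array(zcol,float);z/=np.linalg.norm(z);y-=z*(y@z);y/=np.linalg.norm(y)
    return R.from_matrix(np.c_[np.cross(y,z),y,z]).as_quat()
def mask_fit(views,boxes,pose,x0,step):
    """views: (picture, mask, fish); minimise silhouette mismatch (area/size)"""
    S=4
    def cost(q):
        Rm,t=pose(q);c=0
        for p,m,f in views:
            im=np.zeros((384*S,512*S),np.uint8)
            for b in boxes:
                h=cv2.convexHull(((proj(p,b@Rm.T+t,f)+.5)*S).astype(np.float32))
                cv2.fillConvexPoly(im,h.astype(np.int32),255)
            r=cv2.resize(im,(512,384),interpolation=cv2.INTER_AREA)/255.
            c+=np.abs(r-m).sum()/m.sum()
        return c/len(views)
    x0=np.array(x0,float);sim=np.vstack([x0]+[x0+np.eye(len(x0))[i]*step[i] for i in range(len(x0))])
    r=minimize(cost,x0,method="Nelder-Mead",options=dict(initial_simplex=sim,xatol=1e-4,fatol=1e-4))
    return r.x,r.fun
flat=lambda q:(R.from_euler("zx",[q[2],0]).as_matrix()@np.diag([1,1,1]),np.r_[q[:2],0])
E
python3 - <<'E'
from h import *
o=pickle.load(open("o.pkl","rb"))
d=o[("top","terminal")][0];
v=[(o["top"],o[("top","terminal")][0]["mask"],False),(o["scene"],o[("scene","terminal")][0]["mask"],False)]
c=onplane(o["top"],d["uv"],.02)
for vv in (v,v[:1],v[1:]): print(mask_fit(vv,TERM,flat,[c[0],c[1],2.0-.3],[.01,.01,.2]))
for k in(0,1):print("dock",onplane(o["top"],o[("top","dock")][k]["uv"],.03))
for n,uv in dict(jar=(410,164),tape=(239,150),tray=(174,133),tw=(197,240),mk=(330,245),gb=(104,174)).items(): print(n,onplane(o["top"],uv,.01)[:2])
# wrist cam offset
p=optics.read_camera("wrist");V=p["view"];Rt=R.from_quat(bot.read_orientation()).as_matrix()
print(p["intrinsics"][0],Rt.T@(-V[:3,:3].T@V[:3,3]-bot.read_position()),(Rt.T@V[:3,:3].T).round(3))
down=quat([0,1,0],[0,0,-1])
for P in([.45,.3,.33],[.45,.05,.33]):
    for y in(1,-1): print(P,y,kinematics.solve_ik(P,quat([0,y,0],[0,0,-1])))
E
```

```text
(array([ 0.58671327, -0.00389424,  1.93065109]), np.float64(0.07127246238286034))
(array([ 0.58585205, -0.00422205,  1.92705729]), np.float64(0.03973168214654283))
(array([ 0.58930071, -0.00546855,  1.91886242]), np.float64(0.05958871353419416))
dock [0.52123971 0.34838235 0.03      ]
dock [ 0.49151311 -0.28800468  0.03      ]
jar [ 0.66347543 -0.41293977]
tape [0.70554561 0.07244313]
tray [0.75518538 0.25687462]
tw [0.45314104 0.18893062]
mk [ 0.43695313 -0.17983856]
gb [0.63858642 0.45094639]
[297.31863964   0.         258.41547635] [ 0.06720225 -0.00025343 -0.14160219] [[-0.    -0.964 -0.266]
 [ 1.    -0.     0.   ]
 [-0.    -0.266  0.964]]
[0.45, 0.3, 0.33] 1 [ 5.85229099e-01  1.38318590e-01  1.69326782e+00 -4.44089210e-16
  1.31000624e+00 -9.85567228e-01]
[0.45, 0.3, 0.33] -1 [ 5.85229099e-01  1.38318590e-01  1.69326782e+00 -4.44089210e-16
  1.31000624e+00  2.15602543e+00]
[0.45, 0.05, 0.33] 1 [ 1.07344269e-01 -1.33092466e-02  1.85654552e+00 -4.44089210e-16
  1.29835638e+00 -1.46345206e+00]
[0.45, 0.05, 0.33] -1 [ 1.07344269e-01 -1.33092466e-02  1.85654552e+00 -4.44089210e-16
  1.29835638e+00  1.67814060e+00]
```

```bash
cat > /tmp/s.py <<'E'
from h import *
th=1.928;T0=np.array([.5863,-.0042,0]);xt=np.array([np.cos(th),np.sin(th),0]);yt=np.array([-np.sin(th),np.cos(th),0]);zt=np.array([0,0,1.])
G=.019
for S in([.45,.0,0],[.45,.05,0],[.42,.05,0],[.5,0.08,0]):
 for al in np.radians([0,20,35,45,55]):
  for s in(1,-1):
    z=-zt*np.cos(al)-xt*np.sin(al); g=T0+.032*xt+[0,0,.022]
    q1=kinematics.solve_ik(g+G*z,quat(s*yt,z))
    if q1 is None: continue
    for phi in np.radians(np.arange(-180,180,15)):
      z2=np.array([np.cos(phi),np.sin(phi),0]);x2=np.array([0,0,1.]);y2=np.cross(z2,x2)
      z=-z2*np.cos(al)-x2*np.sin(al);g=np.array(S)+[0,0,.114]
      qs=kinematics.solve_ik(g+G*z,quat(s*y2,z))
      if qs is None: continue
      for be in np.radians([10,30]):
       for s2 in(1,-1):
        z=-x2*np.cos(be)+z2*np.sin(be);g=np.array(S)+[0,0,.132]
        qr=kinematics.solve_ik(g+G*z,quat(s2*y2,z))
        # final
        psi=-.2;zz=np.array([np.cos(psi),np.sin(psi),0]);x3=zz*.5+[0,0,.866];z3=zz*.866-np.array([0,0,.5]);y3=np.cross(z3,x3)
        z=-x3*np.cos(be)+z3*np.sin(be);g=np.array([.52,.35,.032])+x3*.132
        qf=kinematics.solve_ik(g+G*z,quat(s2*y3,z))
        if qr is None or qf is None: continue
        print(S,np.degrees(al).round(),s,np.degrees(phi).round(),np.degrees(be).round(),s2,np.round(q1,1),np.round(qs,1),np.round(qr,1),np.round(qf,1), round(np.abs(np.subtract(qs,q1)).max(),1),round(np.abs(np.subtract(qf,qr)).max(),1))
E
python3 /tmp/s.py > /tmp/s.txt; wc -l /tmp/s.txt; python3 - <<'E'
L=[l.split() for l in open('/tmp/s.txt')]
L.sort(key=lambda l:max(float(l[-1]),float(l[-2])))
for l in L[:22]:print(' '.join(l))
E
```

```text
1244 /tmp/s.txt
[0.45, 0.0, 0] 0.0 1 -75.0 10.0 -1 [ 0. 0.6 1.9 -0. 0.7 2.8] [-0.5 1. 1.7 0.8 1.8 1.9] [ 0.1 0.2 2.1 -0.3 0.8 0. ] [ 0.4 0.7 1.4 0.2 1.4 -1. ] 1.2 1.1
[0.45, 0.0, 0] 0.0 -1 -75.0 10.0 -1 [ 0. 0.6 1.9 -0. 0.7 -0.3] [-0.5 1. 1.7 0.8 1.8 -1.3] [ 0.1 0.2 2.1 -0.3 0.8 0. ] [ 0.4 0.7 1.4 0.2 1.4 -1. ] 1.2 1.1
[0.45, 0.05, 0] 0.0 1 -75.0 10.0 -1 [ 0. 0.6 1.9 -0. 0.7 2.8] [-0.5 1. 1.8 0.9 1.8 1.8] [ 0.2 0.3 2.1 -0.2 0.8 0.1] [ 0.4 0.7 1.4 0.2 1.4 -1. ] 1.1 1.2
[0.45, 0.05, 0] 0.0 1 -60.0 10.0 -1 [ 0. 0.6 1.9 -0. 0.7 2.8] [-0.4 1. 1.6 0.7 1.9 1.9] [ 0.2 0.2 2.1 -0.3 0.7 -0.1] [ 0.4 0.7 1.4 0.2 1.4 -1. ] 1.2 0.9
[0.45, 0.05, 0] 0.0 -1 -75.0 10.0 -1 [ 0. 0.6 1.9 -0. 0.7 -0.3] [-0.5 1. 1.8 0.9 1.8 -1.3] [ 0.2 0.3 2.1 -0.2 0.8 0.1] [ 0.4 0.7 1.4 0.2 1.4 -1. ] 1.1 1.2
[0.45, 0.05, 0] 0.0 -1 -60.0 10.0 -1 [ 0. 0.6 1.9 -0. 0.7 -0.3] [-0.4 1. 1.6 0.7 1.9 -1.3] [ 0.2 0.2 2.1 -0.3 0.7 -0.1] [ 0.4 0.7 1.4 0.2 1.4 -1. ] 1.2 0.9
[0.45, 0.0, 0] 0.0 1 -90.0 10.0 -1 [ 0. 0.6 1.9 -0. 0.7 2.8] [-0.6 1. 1.9 1. 1.7 1.8] [ 0.1 0.3 2.1 -0.2 0.8 0.3] [ 0.4 0.7 1.4 0.2 1.4 -1. ] 1.1 1.3
[0.45, 0.0, 0
[... 1730 characters left out ...]
1.3] [ 0.1 0.2 2.2 -0.2 0.7 -0.5] [ 0.4 0.7 1.4 0.2 1.4 -1. ] 1.4 0.8
[0.45, 0.0, 0] 0.0 -1 -45.0 30.0 -1 [ 0. 0.6 1.9 -0. 0.7 -0.3] [-0.3 1.1 1.5 0.5 2.1 -1.3] [ 0.3 0.2 2.3 -1. 0.6 0.3] [ 0.5 0.5 1.6 0. 1. -0.9] 1.4 1.2
[0.45, 0.05, 0] 0.0 1 -90.0 10.0 -1 [ 0. 0.6 1.9 -0. 0.7 2.8] [-0.5 1. 1.9 1. 1.7 1.8] [ 0.2 0.3 2.1 -0.2 0.8 0.4] [ 0.4 0.7 1.4 0.2 1.4 -1. ] 1.1 1.4
[0.45, 0.05, 0] 0.0 1 -60.0 30.0 -1 [ 0. 0.6 1.9 -0. 0.7 2.8] [-0.4 1. 1.6 0.7 1.9 1.9] [ 0.5 0.3 2.2 -0.8 0.8 0.5] [ 0.5 0.5 1.6 0. 1. -0.9] 1.2 1.4Traceback (most recent call last):
  File "/tmp/s.py", line 22, in <module>
    qf=kinematics.solve_ik(g+G*z,quat(s2*y3,z))
ValueError: time passes only in moves, steps and waits
```

```bash
python3 - <<'E'
from h import *
claw.move_gripper(.085)
o={}
for n,P in(("d1",[.40,.345,.36]),("d2",[.50,.345,.40])):
    bot.reach(P,quat([0,1,0],[0,0,-1])); bot.dwell(.2)
    p=optics.read_camera("wrist");o[n]=p
    ds=spotter.silhouettes(p,"dock")
    for d in ds: print(n,d["score"],d["uv"],d["mask"].sum())
    o[n+"m"]=ds
pickle.dump(o,open("w.pkl","wb"))
f=o["d1"]["frame"];u,v=map(int,o["d1m"][0]["uv"])
u0=min(max(u-100,0),312);v0=min(max(v-75,0),234);print(u0,v0)
cv2.imwrite("pics/d1.png",cv2.convertScaleAbs(cv2.resize(f[v0:v0+150,u0:u0+200,::-1],(800,600),interpolation=cv2.INTER_CUBIC),alpha=1.8,beta=20))
print(bot.read_time_s())
E
```

```text
d1 0.6 [257.5, 225.0] 4267
d1 0.52 [3.6, 221.9] 215
d1 0.25 [258.9, 225.6] 3076
d2 0.9 [4.2, 172.3] 432
d2 0.77 [259.7, 161.6] 3789
d2 0.57 [95.3, 192.5] 1944
157 150
3.2667
```

View d1.

View pics/d1.png

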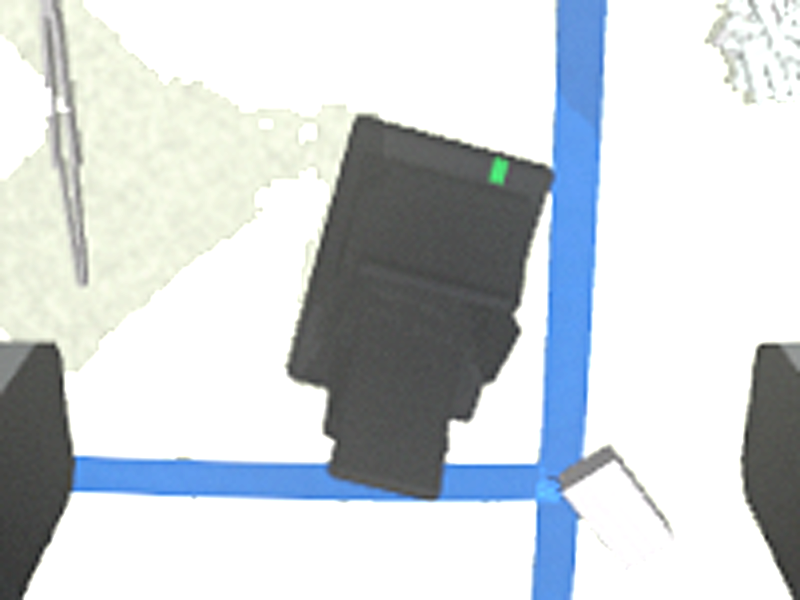

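The wrist crop shows the empty dock upright from above. Its plate front edge runs from (365,117) to (552,172) with the LED, and the backrest top runs from (332,472) to (438,498). I'll stretch the dark tones and add a second viewpoint.

```bash
python3 - <<'E'
from h import *
o=pickle.load(open("w.pkl","rb"))
bot.reach([.36,.36,.30],quat([0,1,0],[.45,0,-.9])); bot.dwell(.2)
p=optics.read_camera("wrist");o["d3"]=p;o["d3m"]=spotter.silhouettes(p,"dock")
for d in o["d3m"]: print(d["score"],d["uv"],d["mask"].sum())
pickle.dump(o,open("w.pkl","wb"))
def enh(f,u0,v0,w,h,W,H):
    c=cv2.resize(f[v0:v0+h,u0:u0+w,::-1],(W,H),interpolation=cv2.INTER_CUBIC).astype(float)
    return np.clip((c-15)*4.5,0,255).astype(np.uint8)
a=enh(o["d1"]["frame"],220,170,80,120,400,600)
u,v=map(int,o["d3m"][0]["uv"]);u0=min(max(u-45,0),422);v0=min(max(v-68,0),249);print(u0,v0)
b=enh(p["frame"],u0,v0,90,135,400,600)
cv2.imwrite("pics/d13.png",np.hstack([a,b]))
E
```

```text
0.79 [249.0, 169.3] 5065
0.62 [249.6, 172.7] 3754
204 101
```

View pics/d13.png

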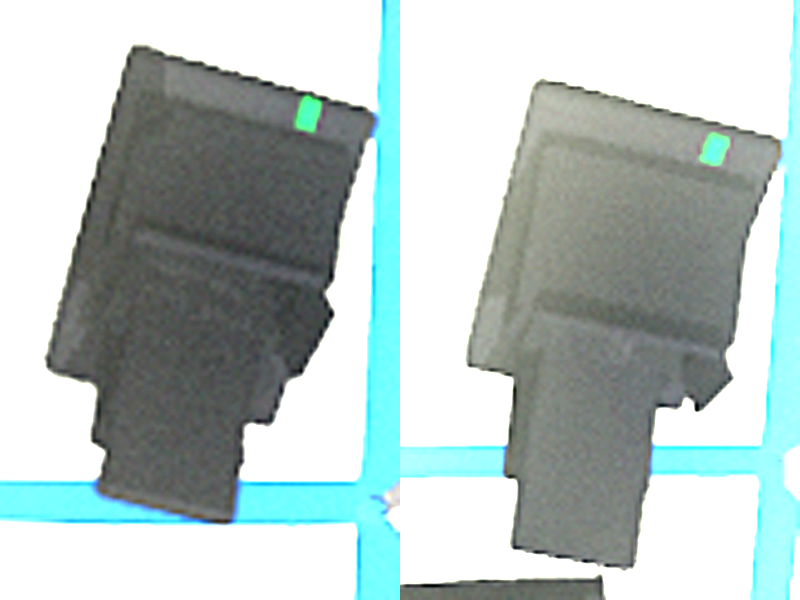

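```bash
cat > dockfit.py <<'E'
from h import *
o=pickle.load(open("w.pkl","rb"))
A=lambda u,v:(220+(u-2)/5,170+(v-2)/5)
B=lambda u,v:(204+(u-402)/4.444,101+(v-2)/4.444)
C,S=np.cos(np.pi/6),.5
def crad(cx,x,y,z): return np.array([cx+C*x+S*z,y,.032-S*x+C*z])
obs=[]
for p,P in((o["d1"],[A(135,48),A(375,115),A(48,365),A(97,490),A(238,522),A(135,232),A(328,285)]),
           (o["d3"],[B(540,82),B(781,140),B(467,367),B(513,547),B(632,568),B(538,305),B(718,352)])): obs.append((p,np.array(P)))
def model(q):
    cx=q[3]
    M=[[-.054,-.045,.002],[-.054,.045,.002],[.074,-.045,.006],crad(cx,.0207,-.022,.105),crad(cx,.0207,.022,.105)]
    return np.array(M)@R.from_euler("z",q[2]).as_matrix().T+np.r_[q[:2],0]
def res(q): return np.concatenate([(proj(p,model(q),True)-P[:5]).ravel() for p,P in obs])
r=least_squares(res,[.52,.35,-.25,0.0])
if __name__=="__main__":
    print(r.x.round(4),np.abs(r.fun).max(),r.fun.reshape(2,5,2).round(1).tolist())
    # lip line: triangulate both ends from the two views
    for k in(5,6):
        rays=[ray(p,P[k],True) for p,P in obs]
        M=sum(np.eye(3)-np.outer(d,d)/(d@d) for c,d in rays);b=sum((np.eye(3)-np.outer(d,d)/(d@d))@c for c,d in rays)
        X=np.linalg.solve(M,b);L=R.from_euler("z",-r.x[2]).apply(X-np.r_[r.x[:2],0])
        D=L-np.array([r.x[3],0,.032]);print("lip dock",L.round(4),"cradle x,y,z",np.round([C*D[0]-S*D[2],D[1],S*D[0]+C*D[2]],4))
E
python3 dockfit.py
python3 - <<'E'
from h import *
# spare/dock2: pose from top view masks: what cx makes a home terminal match
o=pickle.load(open("o.pkl","rb"))
from workcell import *
for n in("top","scene"):
    p=optics.read_camera(n);o[n+"2"]=p;o[n+"sp"]=spotter.silhouettes(p,"spare");o[n+"d2"]=spotter.silhouettes(p,"dock2")
    for d in o[n+"sp"]: print(n,"spare",d["score"],d["uv"],d["mask"].sum())
    for d in o[n+"d2"]: print(n,"dock2",d["score"],d["uv"],d["mask"].sum())
pickle.dump(o,open("o.pkl","wb"))
t=o["top"]["frame"][170:260,340:420,::-1];s=o["scene"]["frame"][235:310,115:200,::-1]
cv2.imwrite("pics/sp.png",np.hstack([np.clip((cv2.resize(i,(400,450),interpolation=cv2.INTER_CUBIC).astype(float)-10)*3,0,255).astype(np.uint8) for i in(t,s)]))
E
```

```text
[ 0.5117  0.3524 -0.276  -0.0165] 1.9175370867452841 [[[-0.7, -0.7], [0.9, -0.3], [-1.4, 1.7], [0.1, -0.4], [0.1, 0.1]], [[-1.1, -0.6], [1.6, 0.3], [-1.1, -0.3], [-0.7, 0.2], [1.9, 0.9]]]
lip dock [-0.0131 -0.03    0.0704] cradle x,y,z [-0.0162 -0.03    0.035 ]
lip dock [-0.0139  0.0303  0.0752] cradle x,y,z [-0.0193  0.0303  0.0387]
top spare 0.78 [390.7, 201.4] 1063
top dock2 0.69 [370.7, 226.1] 923
top dock2 0.55 [139.7, 217.1] 1631
scene spare 0.73 [153.5, 267.2] 579
scene spare 0.48 [301.8, 115.9] 441
scene spare 0.35 [264.6, 145.0] 150
scene dock2 0.96 [306.0, 122.1] 1109
scene dock2 0.86 [160.4, 280.9] 1214
scene dock2 0.2 [253.6, 208.6] 1149
```

The dock fit is consistent: the triangulated lip ends land at cradle y = ±30 mm and x ≈ -17 mm. Next I'll refine the terminal from a close wrist view and pick it up.

```bash
cat >> h.py <<'E'
G=.019
def lift_pose(T0,th,al,xg,gz):
    xt=np.array([np.cos(th),np.sin(th),0]);yt=np.array([-np.sin(th),np.cos(th),0])
    z=-np.array([0,0,1])*np.cos(al)-xt*np.sin(al);g=np.r_[T0[:2],0]+xg*xt+[0,0,gz]
    return g+G*z,quat(-yt,z),z
def stand_pose(S,phi,al,h,rise=0):
    z2=np.array([np.cos(phi),np.sin(phi),0]);x2=np.array([0,0,1.]);y2=np.cross(z2,x2)
    z=-z2*np.cos(al)-x2*np.sin(al);return np.r_[S[:2],0]+[0,0,h+rise]+z2*0+G*z,quat(-y2,z)
E
python3 - <<'E'
from h import *
al=np.radians(20);T0=[.5863,-.0042];th=1.928
P,q,z=lift_pose(T0,th,al,.032,.024)
for S in([.45,.05],[.45,.0],[.43,.03]):
  for phi in(-90,-75,-60,-45): 
    a=kinematics.solve_ik(*stand_pose(S,np.radians(phi),al,.115));print(S,phi,None if a is None else a.round(2))
print(kinematics.solve_ik(P,q).round(2))
bot.reach(P-z*.18,q);bot.dwell(.2)
p=optics.read_camera("wrist");ds=spotter.silhouettes(p,"terminal")
for d in ds[:2]: print(d["score"],d["uv"],d["mask"].sum())
for d in ds[:1]: print(mask_fit([(p,d["mask"],True)],TERM,flat,[*T0,th],[.005,.005,.05]))
f=p["frame"].copy();f[ds[0]["mask"],0]=255
cv2.imwrite("pics/t.png",f[...,::-1]);print(bot.read_time_s())
E
```

```text
[0.45, 0.05] -90 [-0.52  0.76  2.01  0.97  1.42 -1.24]
[0.45, 0.05] -75 [-0.43  0.8   1.87  0.81  1.55 -1.21]
[0.45, 0.05] -60 [-0.34  0.84  1.74  0.66  1.67 -1.21]
[0.45, 0.05] -45 [-0.25  0.88  1.62  0.52  1.78 -1.25]
[0.45, 0.0] -90 [-0.6   0.77  1.95  0.9   1.47 -1.23]
[0.45, 0.0] -75 [-0.51  0.81  1.81  0.74  1.6  -1.21]
[0.45, 0.0] -60 [-0.41  0.85  1.69  0.6   1.71 -1.23]
[0.45, 0.0] -45 [-0.31  0.89  1.59  0.45  1.82 -1.28]
[0.43, 0.03] -90 [-0.57  0.75  2.02  0.92  1.43 -1.26]
[0.43, 0.03] -75 [-0.48  0.79  1.89  0.76  1.55 -1.23]
[0.43, 0.03] -60 [-0.38  0.83  1.76  0.62  1.67 -1.24]
[0.43, 0.03] -45 [-0.28  0.87  1.66  0.48  1.77 -1.28]
[ 0.23  0.59  1.94 -0.59  0.65  0.36]
0.82 [257.0, 178.5] 6650
0.47 [365.3, 166.9] 2849
(array([ 0.58745834, -0.00720829,  1.92121908]), np.float64(0.05804039510541059))
6.2833
```

View pics/t.png

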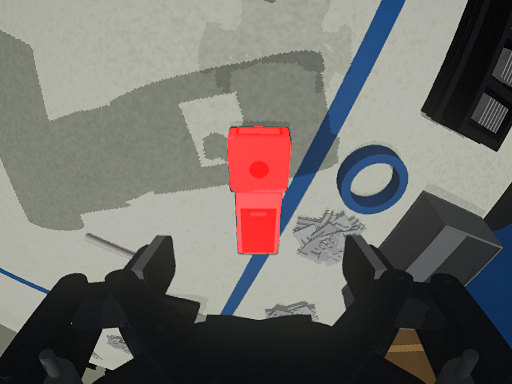

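The mask sits on the terminal, head at row 130 and foot at row 254, centred between the open fingers. Now I'll pick it up, lift it and turn it upright.

```bash
python3 - <<'E'
from h import *
al=np.radians(20);T0=[.5871,-.006];th=1.923
P,q,z=lift_pose(T0,th,al,.032,.024)
bot.reach(P-z*.06,q);bot.servo_line(P,q,velocity=.06)
claw.move_gripper(.05,strength=70);print("grip",bot.read_gripper_width(),bot.read_grip_force())
f0=bot.read_wrist_force();bot.servo_line(P+[0,0,.2],velocity=.12);print(bot.read_wrist_force()-f0,bot.read_gripper_width())
S=[.45,.02];phi=np.radians(-75)
P,q=stand_pose(S,phi,al,.114,.04);bot.reach(P,q);bot.dwell(.3)
ims=[]
for n in("scene","top"):
    p=optics.read_camera(n)
    c=proj(p,[*S,.12])[0];u,v=[int(np.clip(a-50,0,m)) for a,m in zip(c,(412,284))];print(n,u,v)
    ims.append(cv2.resize(p["frame"][v:v+100,u:u+100],(400,400),interpolation=cv2.INTER_CUBIC))
cv2.imwrite("pics/st.png",np.hstack(ims)[...,::-1]);print(bot.read_time_s(),bot.read_wrist_force())
E
```

```text
grip 0.060655420385540074 76.33935928344727
[ 1.8010491  -1.56875936 -7.98195384] 0.05992770280501707
scene 169 106
top 208 191
11.7083 [-0.05590375 -0.61682365 -2.81098882]
```

View pics/st.png

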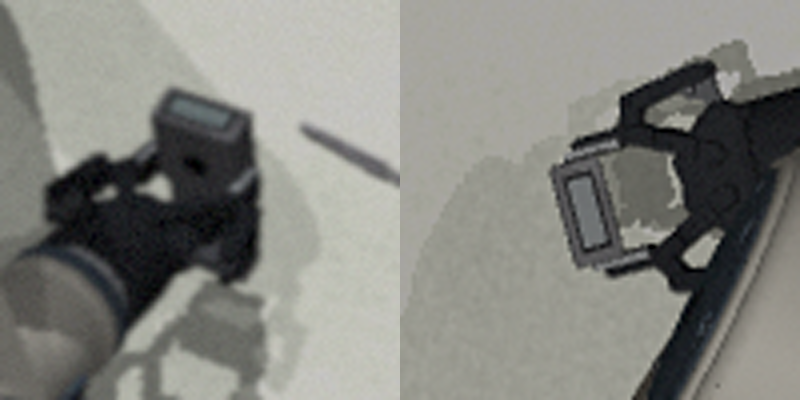

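It's held upright: the scanner end face points up and the back faces the gripper. I'll lower it to contact, release, back off, and measure the standing pose.

```bash
python3 - <<'E'
from h import *
al=np.radians(20);S=[.45,.02];phi=np.radians(-75)
f0=bot.read_wrist_force()
P,q=stand_pose(S,phi,al,.114,.006);bot.servo_line(P,q,velocity=.06)
for k in range(14):
    P=P-[0,0,.001];bot.servo_line(P,q,velocity=.02)
    f=bot.read_wrist_force()-f0
    if f[2]>3: break
print(k,f,P[2]-stand_pose(S,phi,al,.114)[0][2])
z=R.from_quat(q).as_matrix()[:,2]
claw.move_gripper(.07);claw.move_gripper(.085);bot.dwell(.2)
bot.servo_line(P-z*.12,q,velocity=.12)
bot.reach([.36,-.25,.35],quat([0,1,0],[0,0,-1]))
o={}
for n in("scene","top"):
    p=optics.read_camera(n);ds=spotter.silhouettes(p,"terminal");o[n]=(p,ds)
    for d in ds: print(n,d["score"],d["uv"],d["mask"].sum(),proj(p,[*S,.1])[0])
pickle.dump(o,open("s.pkl","wb"));print(bot.read_time_s())
E
```

```text
6 [-0.58967779 -1.30755271  9.31470201] -0.0010000000000000009
scene 0.82 [222.3, 156.8] 926 [220.57941729 160.70922708]
top 0.77 [250.7, 244.0] 338 [258.3506125  241.27260186]
17.4167
```

```bash
python3 - <<'E'
from h import *
o=pickle.load(open("s.pkl","rb"))
def up(q):
    z2=np.array([np.cos(q[2]),np.sin(q[2]),0]);x2=np.array([0,0,1.]);M=np.c_[x2,np.cross(z2,x2),z2]
    return M,np.r_[q[:2],0]+.082*x2-.015*z2
phi=np.radians(-75);c=np.array([.45,.02])-.009*np.array([np.cos(phi),np.sin(phi)])
V=[(o[n][0],o[n][1][0]["mask"],False) for n in("scene","top")]
for v in(V,V[:1],V[1:]): print(mask_fit(v,TERM,up,[*c,phi],[.006,.006,.1]),c,phi)
be=np.radians(20)
for b in(10,20,30):
  be=np.radians(b);z2=np.array([np.cos(phi),np.sin(phi),0]);x2=np.array([0,0,1.]);y2=np.cross(z2,x2)
  z=-x2*np.cos(be)+z2*np.sin(be)
  for s in(1,-1):
    a=[kinematics.solve_ik(np.r_[c,h]+G*z,quat(s*y2,z)) for h in(.132,.23,.30)]
    print(b,s,[None if i is None else i.round(2).tolist() for i in a])
E
```

```text
(array([ 0.44796163,  0.02984272, -1.33575652]), np.float64(0.09038997172603497)) [0.44767063 0.02869333] -1.3089969389957472
(array([ 0.4502456 ,  0.02927943, -1.30155415]), np.float64(0.05796383348155677)) [0.44767063 0.02869333] -1.3089969389957472
(array([ 0.44697488,  0.02958833, -1.32996849]), np.float64(0.08619329388560158)) [0.44767063 0.02869333] -1.3089969389957472
10 1 [None, None, None]
10 -1 [[0.19, 0.24, 2.12, -0.25, 0.78, 0.1], [0.19, 0.09, 2.04, -0.21, 1.01, 0.03], [0.19, 0.01, 1.95, -0.19, 1.17, -0.0]]
20 1 [[0.31, 0.27, 2.13, -0.49, 0.82, -2.74], [0.31, 0.11, 2.05, -0.41, 1.03, -2.87], [0.31, 0.03, 1.97, -0.38, 1.19, -2.94]]
20 -1 [[0.31, 0.27, 2.13, -0.49, 0.82, 0.4], [0.31, 0.11, 2.05, -0.41, 1.03, 0.27], [0.31, 0.03, 1.97, -0.38, 1.19, 0.2]]
30 1 [[0.42, 0.32, 2.14, -0.68, 0.9, -2.49], [0.42, 0.15, 2.06, -0.59, 1.09, -2.66], [0.42, 0.06, 1.99, -0.55, 1.24, -2.76]]
30 -1 [[0.42, 0.32, 2.14, -0.68, 0.9, 0.65], [0.42, 0.15, 2.06, -0.59, 1.09, 0.48], [0.42, 0.06, 1.99, -0.55, 1.24, 0.39]]
```

```bash
cat >> h.py <<'E'
be=np.radians(25)
DOCK=[.5117,.3524,-.276,-.0165]
def ins(s,dx=0,dy=0,dock=DOCK):
    """tool pose with terminal foot s above the pocket floor, offsets dx,dy in cradle axes"""
    Rz=R.from_euler("z",dock[2]).as_matrix();o=np.r_[dock[:2],0]+Rz@[dock[3],0,.032]
    x3=Rz@[.5,0,np.sqrt(.75)];z3=Rz@[np.sqrt(.75),0,-.5];y3=np.cross(z3,x3);yc=Rz@[0,1,0]
    z=-x3*np.cos(be)+z3*np.sin(be)
    return o+x3*(.132+s)+z3*dx+yc*dy+G*z,quat(-y3,z)
E
python3 - <<'E'
from h import *
c=[.4477,.029];phi=-1.32
z2=np.array([np.cos(phi),np.sin(phi),0]);x2=np.array([0,0,1.]);y2=np.cross(z2,x2)
z=-x2*np.cos(be)+z2*np.sin(be);q=quat(-y2,z);P=np.r_[c,.132]+G*z
for s in(.1,.05,0): print(kinematics.solve_ik(*ins(s)).round(2))
bot.reach(P-z*.15,q);bot.servo_line(P,velocity=.08)
claw.move_gripper(.05,strength=80);print("grip",bot.read_gripper_width(),bot.read_grip_force())
bot.servo_line(P+[0,0,.14],velocity=.1)
bot.reach(*ins(.09));bot.dwell(.3)
print(bot.read_time_s(),bot.read_gripper_width())
o={}
for n in("scene","top","wrist"):
    p=optics.read_camera(n);o[n]=(p,spotter.silhouettes(p,"terminal"))
    for d in o[n][1]: print(n,d["score"],d["uv"],d["mask"].sum())
pickle.dump(o,open("i.pkl","wb"))
ims=[]
Pd=np.array([*DOCK[:2],.1])
for n in("scene","top"):
    p=o[n][0];cc=proj(p,Pd)[0];u,v=[int(np.clip(a-45,0,m)) for a,m in zip(cc,(422,294))]
    ims.append(cv2.resize(p["frame"][v:v+90,u:u+90],(400,400),interpolation=cv2.INTER_CUBIC))
    print(n,u,v)
cv2.imwrite("pics/pre.png",np.clip(np.hstack(ims)[...,::-1].astype(float)*2,0,255).astype(np.uint8))
cv2.imwrite("pics/prew.png",np.clip(o["wrist"][0]["frame"][...,::-1].astype(float)*2,0,255).astype(np.uint8))
E
```

```text
[ 0.46  0.5   1.45  0.06  1.26 -0.85]
[ 0.49  0.51  1.53  0.07  1.16 -0.84]
[ 0.51  0.53  1.61  0.07  1.07 -0.82]
grip 0.0611366925202827 85.85041880607605
25.1667 0.06126064497933532
scene 0.69 [329.9, 96.5] 441
scene 0.6 [259.8, 142.5] 88
scene 0.43 [300.5, 222.8] 502
top 0.62 [112.2, 188.3] 27
wrist 0.8 [257.0, 231.4] 23712
scene 260 58
top 84 173
```

View pics/pre.png

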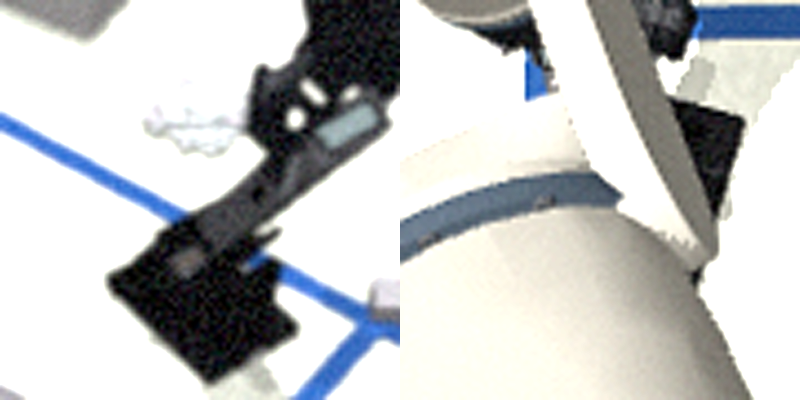

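View pics/prew.png

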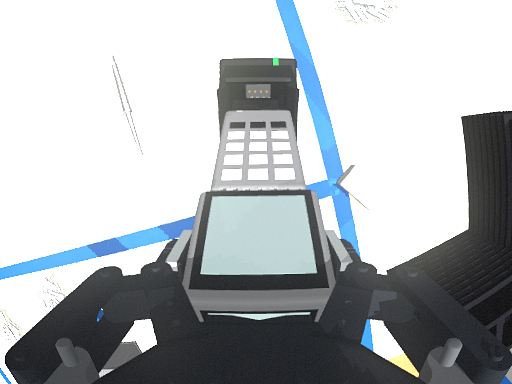

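The wrist view shows the keypad side towards the robot. The foot edge is near (260,112), and the dock connector near (258,92) is ahead of it. I'll check these against the projected models.

```bash
python3 - <<'E'
from h import *
from dockfit import crad
o=pickle.load(open("i.pkl","rb"));p=o["wrist"][0]
Rz=R.from_euler("z",DOCK[2]).as_matrix();t=np.r_[DOCK[:2],0]
pr=lambda L:proj(p,np.atleast_2d(L)@Rz.T+t,True).round(1).tolist()
cx=DOCK[3]
f=cv2.resize(p["frame"][40:130,200:320,::-1],(800,600),interpolation=cv2.INTER_CUBIC).astype(float)
f=np.clip((f-10)*3.5,0,255).astype(np.uint8)
def mark(L,col):
    for u,v in pr(L): cv2.circle(f,(int((u-200+.5)*6.667),int((v-40+.5)*6.667)),4,col,-1)
conn=[crad(cx,a,b,.006) for a in(-.008,.008) for b in(-.013,.013)]
plate=[[-.054,-.045,.002],[-.054,.045,.002]]
lip=[crad(cx,-.01675,a,.030) for a in(-.028,.028)]
foot=[crad(cx,a,b,.09) for a in(-.015,.015) for b in(-.026,.026)]
mark(conn,(0,0,255));mark(plate,(0,255,0));mark(lip,(255,0,255));mark(foot,(255,128,0))
print(pr(conn),pr(plate),pr(foot));cv2.imwrite("pics/z.png",f)
E
```

```text
[[246.2, 81.4], [271.1, 81.4], [246.4, 95.4], [270.8, 95.4]] [[220.7, 60.9], [296.5, 60.9]] [[225.7, 108.4], [291.8, 108.4], [227.8, 140.8], [289.7, 140.8]]
```

View pics/z.png

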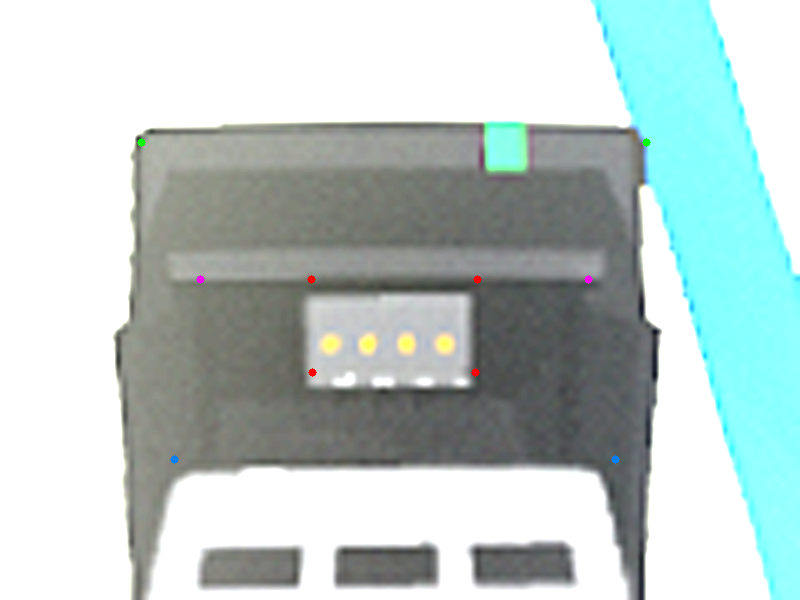

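The connector shows at (388,340), against the model's (394,326). The foot edge is also a little low. The net correction is about +1.5 mm towards the backrest and none sideways. Inserting with force monitoring.

```bash
cat > push.py <<'E'
from h import *
import sys
dx,dy,s0,s1,st,fmax=map(float,sys.argv[1:7])
Rz=R.from_euler("z",DOCK[2]).as_matrix();M=np.c_[Rz@[np.sqrt(.75),0,-.5],Rz@[0,1,0],Rz@[.5,0,np.sqrt(.75)]]
s=s0
f0=np.array(bot.read_wrist_force())
while s>s1-1e-9:
    P,q=ins(s,dx,dy);bot.servo_line(P,q,velocity=.04)
    f=M.T@(bot.read_wrist_force()-f0)
    a=M.T@(bot.read_position()-P)
    if s<.05: print(round(s*1000,1),f.round(1),(a*1000).round(1))
    if f[2]>fmax or abs(f[0])>25 or abs(f[1])>25: print("stop");break
    s-=st
print(bot.read_time_s(),bot.read_gripper_width())
E
python3 push.py .0015 0 .07 .010 .004 15
```

```text
50.0 [ 0.   0.1 -0.2] [-0.1 -0.1 -0.4]
46.0 [ 0.2 -0.8 -0. ] [-0.1 -0.1 -0.4]
42.0 [ 0.1 -0.2 -0.3] [-0.1 -0.1 -0.4]
38.0 [ 0.6 -0.2 -0.2] [-0.1 -0.1 -0.4]
34.0 [ 0.   0.2 -1.3] [-0.1 -0.1 -0.4]
30.0 [ 0.8  0.7 -0.2] [-0.1 -0.2 -0.4]
26.0 [-0.5 -0.1  0.8] [-0.1 -0.1 -0.4]
22.0 [ 0.2 -0.9 -1.5] [-0.1 -0.1 -0.4]
18.0 [0.2 0.1 0.1] [-0.1 -0.2 -0.4]
14.0 [ 0.7 -0.4 -0.8] [-0.1 -0.1 -0.4]
10.0 [ 0.6  0.1 -1.2] [-0.1 -0.1 -0.4]
29.8667 0.061045369666763244
```

```bash
python3 push.py .0015 0 .009 -.006 .001 35
```

```text
9.0 [-0.1  0.2  0. ] [ 0. -0.  0.]
8.0 [-1.1 -0.5  0.1] [-0.  -0.  -0.1]
7.0 [-1.3 -2.3  7.1] [0.2 0.1 0.8]
6.0 [-2.5 -4.2  9.3] [0.2 0.1 1.3]
5.0 [-2.8 -3.5 11.1] [0.3 0.1 1.4]
4.0 [-2.7 -3.6 11.6] [0.3 0.1 1.5]
3.0 [-3.3 -3.4 11.2] [0.3 0.1 1.6]
2.0 [-2.4 -2.9 11.3] [0.3 0.2 1.6]
1.0 [-3.5 -3.3 10.9] [0.2 0.1 1.5]
0.0 [-3.4 -4.  12.3] [0.3 0.1 1.9]
-1.0 [-5.  -5.9 18. ] [0.4 0.1 2.9]
-2.0 [-6.7 -7.7 22.9] [0.5 0.2 3.8]
-3.0 [-8.8 -8.8 28.1] [0.6 0.1 4.8]
-4.0 [ -9.9 -11.2  34.1] [0.7 0.2 5.9]
-5.0 [-11.2 -13.2  38.8] [0.8 0.2 6.8]
stop
33.6167 0.06147813892225461
```

Contact came at about 7.8 mm and the connector gave 6 mm at 11 N, then the load rose hard, so the terminal is on the floor. I'll unload, release, retreat and check.

```bash
python3 - <<'E'
from h import *
P,q=ins(.0015,.0015,0);bot.servo_line(P,q,velocity=.02)
claw.move_gripper(.07);claw.move_gripper(.085);bot.dwell(.2)
z=R.from_quat(q).as_matrix()[:,2];bot.servo_line(P-z*.17,q,velocity=.12)
w=optics.read_camera("wrist")
print(bot.read_wrist_force(),bot.read_time_s())
Rz=R.from_euler("z",DOCK[2]).as_matrix();o=np.r_[DOCK[:2],0]+Rz@[DOCK[3],0,.032]
M=np.c_[Rz@[.5,0,np.sqrt(.75)],-Rz[:,1],Rz@[np.sqrt(.75),0,-.5]]
ds=spotter.silhouettes(w,"terminal");m=ds[0]["mask"];print(ds[0]["score"],m.sum())
f=np.clip(w["frame"][...,::-1].astype(float)*2,0,255).astype(np.uint8).copy()
for b in TERM:
    X=(b-[-.082,0,.015])@M.T+o
    for u,v in proj(w,X,True): cv2.circle(f,(int(u),int(v)),2,(0,0,255),-1)
cv2.imwrite("pics/end.png",f)
E
```

```text
[ 0.37539527 -0.71595797 -0.16548502] 36.4667
0.88 5227
```

View pics/end.png

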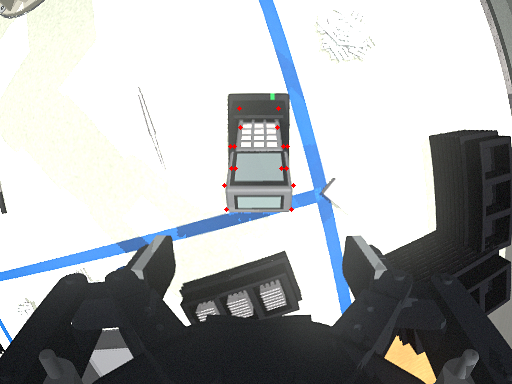

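The terminal stands in the dock with the screen out and the head outline at (225–293, 185–212), on the predicted home corners. The gripper is clear, so I'm handing in.

```bash
python3 -c "
from workcell import *
print(ticket.hand_in())"
```

```text
the job is handed in; nothing more can be done
None
```

I handed the job in with the terminal home in the empty dock, screen out, connector pressed down its full 6 mm, gripper released and clear; the hand-in returned no verdict.

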